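# Put two ring stands back into their labelled tray slots

### The arm

A 6-joint arm with a two-finger parallel gripper is mounted at the origin on the work surface. World frame = base frame: x ahead of the robot, y to its left, z up, the work surface at z = 0. Lengths are in m, angles in degrees, forces in N, time in s.
With the tool pointing down it reaches from about 0.4 to 0.825 m from the base axis. Payload 7 kg.
Tool frame: the origin (TCP) lies midway between the tips of the shut fingers; the grasp point (between the pads) lies 19 mm behind it; z points along the fingers, x is the direction in which the jaws open and shut, and the axes are right-handed (so a half turn about z gives the same grasp; the last joint's range is limited). The gripper opens to 88 mm and grips with 3 to 60 N. Pads are 19 mm wide; open, the fingers measure 130 mm over their backs; the gripper's body (78 mm by 193 mm) begins 47 mm behind the grasp point.
Start: joints at [-57.118, 20.546, 0.682, 0, -70.136, -16.507], TCP at [0.19, -0.648, 0.227] pointing down, gripper open.
Joint ranges: [-176.03, 176.03], [-82.01, 121.73], [-58.28, 71.71], [-173.87, 95.51], [-174.79, -0.11], [-173.66, 173.66]. Speed limits (degrees/s): [136.94, 136.94, 172.46, 180, 180, 180].

### API

Orientations are given as [roll, pitch, yaw] about the fixed x, y, z axes, in that order (R = Rz(yaw) Ry(pitch) Rx(roll)).
In Python, from plant import ctrl, vision, nets gives the robot as it stands.
- The arm moves only by the shell command python3 -m jog 'ROWS'. ROWS is text: rows parted by semicolons, each of 7 numbers parted by spaces: the turn, a rotation vector about the tool's x, y, z in units of 0.1 rad (1.0 is 0.1 rad), then the shift along the tool's x, y, z in units of 4 cm (1.0 is 4 cm), then the opening, from -1 (shut) to 1 (fully open). In form: rx ry rz x y z jaw; .... A call has 1 to 8 rows; each row shifts and turns the commanded pose from where the row before left it, along the tool's axes as they then stand; what a row does not reach is not made up. A row lasts 1/8 s, in which the tool goes at most 62.5 mm and 10.7 degrees, less where a joint would pass 70% of its speed; a pose out of reach is approached as far as the arm can. A call with a number of a shift or a turn outside -1 to 1 is refused whole. A call with a gripper value outside its range is refused whole. The fingers move at their own pace and stop on an object; the grip force is fixed at half the most. Time passes only in rows, so rows that do not move let the fingers close. It gives the time, the measured TCP pose, the force and the opening at its end, in the units of the state.
- ctrl.get_obs(): the state, without advancing time (a new reading comes with each control period).
- vision.snapshot(name): name is "scene" or "top" or "wrist"; returns (picture, depth): 420x560x3 uint8, red, green, blue; 420x560 float32, m along the optical axis (not along the pixel's ray), 0 where there is no reading.
- vision.camera_info(name): a dict with "camera_matrix" (3x3 intrinsics, pixels), "camera_from_world" (4x4, takes a point from world to camera coordinates); the wrist camera has in their place "tool_from_camera" (4x4, takes a point from camera to tool coordinates, whose origin is the TCP and whose axes are the tool frame's). Camera axes: x right, y down, z forward; pixel columns grow to the right and rows downward; lengths in m; the calibration is good to about 2 mm. A picture is of the moment at which its call begins: read the wrist's pose just before it. camera_info takes no time and is no camera call.
- ctrl.close_job(): hands the job in, once; it reports no verdict.
Trained networks look in the newest picture that a camera, given by its name, has taken for a name from the list of things; names that differ only in an ending like _2 or _b are one class to them, and where a whole thing is asked for, a point or a joint stands for the part that bears it (a point fixed in the world has none). Each returns a list of dicts, best first, with "score" (0 to 1); they miss things now and then, are a little off and sometimes report something else, mostly with a low value. They report only what shows in the picture. A call takes as long as a camera call. They do not tell look-alikes from the thing itself.
- nets.boxes_of(target, camera): "location" ([x, y, z] in m, in world coordinates, good to about 4 mm: the middle of the surface that is visible of it).
The state is a dict: "clock": time; "joint_pos": joint angles; "qvel": joint speeds; "tau": joint torques, N m; "tool_pos": TCP position; "orientation": TCP orientation; "force": force on the tool from outside, world axes, zero at the start; "moment": the same for the moment, N m; "opening": finger opening in m.
Only numpy, scipy, OpenCV 4.12 (cv2) and the standard library are available. Lean on these libraries where they do the work, as an engineer would, in place of code of your own. Each camera call takes 0.05 s, during which the arm holds its last target.

### The job

The customer has finished looking: put the round ring stand and the square ring stand back in the jewellery tray, each in the slot whose label shows its own shape. Keep them upright all the time, and leave each standing flat on the floor of its slot, the square one straight with the sides of its slot (any of its faces may be at the front).

Things in the scene. Friction and masses are not known exactly. Their poses are not given: they have to be found in the camera images.
- round_stand: Ring stand: drum 44 mm in diameter, 56 mm high, rigid, white leatherette; an upright brass finger ring in the middle of its top reaches 76 mm above the underside. Loose, upright in a row of four things before the tray, with a wooden cone and a dark case. Origin: centre of the underside; z up. 0.08 to 0.2 kg.
- square_stand: Ring stand: block 44 x 44 mm, 56 mm high, rigid, white leatherette; an upright brass finger ring in the middle of its top reaches 76 mm above the underside. Loose, upright in a row of four things before the tray, with a wooden cone and a dark case. Origin: centre of the underside; z up. x, y square to its sides. 0.08 to 0.2 kg.
- round_slot: Fixed slot on a dark tray, label: black disc on a white card, 52 mm from the slot's centre on the robot's side (-x). Black pocket, 64 x 64 mm inside, walls 4 mm thick. Origin: pocket centre, underside; floor 4 mm, rim and label 12 mm above it; counter 8 mm below. y along the row, z up. Four slots in varying order, 84 mm apart; two hold other stands.
- square_slot: Fixed slot on a dark tray, label: black square on a white card, 52 mm from the slot's centre on the robot's side (-x). Black pocket, 64 x 64 mm inside, walls 4 mm thick. Origin: pocket centre, underside; floor 4 mm, rim and label 12 mm above it; counter 8 mm below. y along the row, z up. x, y square to the pocket's sides.
There are look-alikes about, which are no part of the job. What is shaped like the square_stand but blue, purple or turquoise is not meant.

How it is judged:
By the outcome, as a careful person would: the job done as asked, in the order asked, and still so for the second after the job is handed in, with the robot touching nothing.
It also fails if it takes over 61 s, if anything falls off the work surface, if the arm or the gripper's body presses on something with over 40 N, if the wrist force passes 120 N, or if a joint passes its speed limit or range.

## Working session

There is one attempt and no reset: what is moved stays moved. The work goes in short steps, Python scripts to look and compute and a shell command to move; the robot and the scene stay as the last step left them, time stands still between calls to the robot, and variables do not carry over. Pictures are saved under pics/ and viewed, and the job is handed in when it is done.

```bash
ls; mkdir -p pics; python3 - <<'E'
from plant import ctrl,vision,nets
import cv2,numpy as np
print(ctrl.get_obs())
for n in ["scene","top"]:
    p,d=vision.snapshot(n); cv2.imwrite(f"pics/{n}0.png",p[:,:,::-1]); np.save(f"pics/{n}0d.npy",d)
    for t in ["round_stand","square_stand","round_slot","square_slot"]:
        print(n,t,[(round(r['score'],2),np.round(r['location'],3).tolist()) for r in nets.boxes_of(t,n)])
    i=vision.camera_info(n);print(np.round(i["camera_from_world"],3).tolist(),i["camera_matrix"])
print(vision.camera_info("wrist"))
print(ctrl.get_obs()["clock"])
E
```

```text
pics
{'clock': 0.0, 'joint_pos': array([-5.71184614e+01,  2.05923910e+01,  6.32936013e-01, -1.97400440e-02,
       -7.01341004e+01, -1.65077395e+01]), 'qvel': array([ 0.03640304, -0.03345868, -0.03323411, -0.01058754,  0.06079338,
       -0.03613122]), 'tau': array([ 2.48864953e-04, -5.82727039e+01,  2.93069834e+01,  6.99713454e+00,
        7.24869737e-03, -1.43083153e-04]), 'tool_pos': array([ 0.19012992, -0.64716358,  0.22560671]), 'orientation': array([-1.79991206e+02, -9.49723125e-02,  1.06367069e+02]), 'force': array([-0.34213458,  0.20126207,  0.38487964]), 'moment': array([2.63215168e-02, 1.15923698e-02, 2.51527397e-05]), 'opening': 0.0873952839691586}
scene round_stand [(0.65, [0.46, 0.089, 0.052])]
scene square_stand [(0.9, [0.47, 0.196, 0.052]), (0.89, [0.38, 0.318, 0.046]), (0.75, [0.366, 0.23, 0.055]), (0.66, [0.471, 0.298, 0.052]), (0.62, [0.357, 0.119, 0.054])]
scene round_slot [(0.92, [0.652, -0.075, 0.014])]
scene square_slot [(0.66, [0.633, 0.092, 0.016])]
[[-0.499, 0.866, 0.017, 0.217], [0.675, 0.402, -0.618, -0.343], [-0.543, -0.297, -0.786, 1.325], [0.0, 0.0, 0.0,
[... 529 characters left out ...]
995, 0.785], [0.0, 0.0, 0.0, 1.0]] [[435.10217442   0.         282.58099773]
 [  0.         435.10217442 201.42505871]
 [  0.           0.           1.        ]]
{'camera_matrix': array([[306.60806317,   0.        , 280.99216539],
       [  0.        , 306.60806317, 212.36604458],
       [  0.        ,   0.        ,   1.        ]]), 'tool_from_camera': array([[ 9.99999833e-01, -7.60308998e-05, -5.72976348e-04,
         4.24552275e-04],
       [ 2.37581125e-04,  9.57764531e-01,  2.87553555e-01,
        -7.82042156e-02],
       [ 5.26913467e-04, -2.87553643e-01,  9.57764389e-01,
        -1.58753674e-01],
       [ 0.00000000e+00,  0.00000000e+00,  0.00000000e+00,
         1.00000000e+00]])}
0.5
```

View pics/scene0.png

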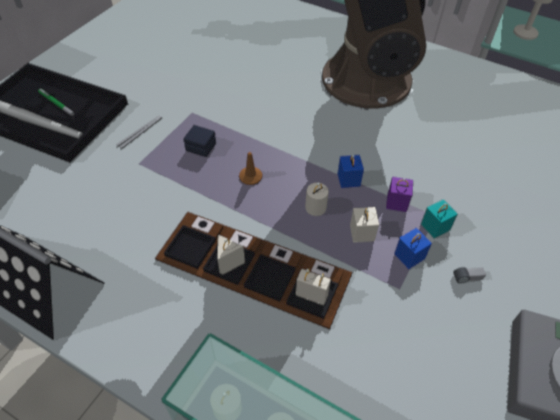

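View pics/top0.png

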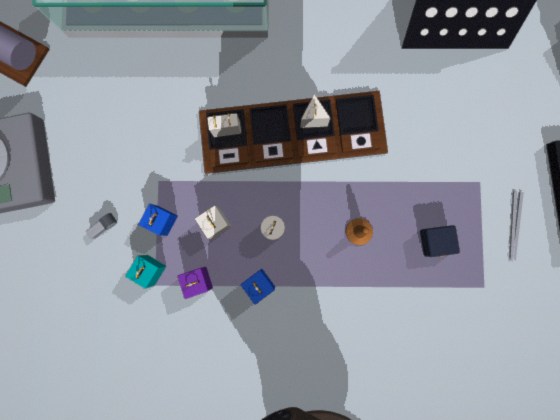

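The top view shows the white square stand at (211,223), the white round stand at (272,228), and the tray labels, left to right, as bar (229,156), square (273,151), triangle (317,146) and disc (361,141). The square and disc slots are empty, and the other stands fill the bar and triangle slots. Next I'll measure the positions.

```bash
cat > h.py <<'E'
import numpy as np,cv2
from plant import ctrl,vision,nets
def cloud(n,d):
    i=vision.camera_info(n);K=np.array(i["camera_matrix"]);T=np.linalg.inv(np.array(i["camera_from_world"]))
    v,u=np.mgrid[:d.shape[0],:d.shape[1]]
    P=np.stack([(u-K[0,2])/K[0,0]*d,(v-K[1,2])/K[1,1]*d,d,np.ones_like(d)],-1)
    return (P@T.T)[...,:3]
def rect(pts):
    c,s,a=cv2.minAreaRect((pts*1000).astype(np.float32)); return np.round(c,1),np.round(s,1),round(a,1)
E
python3 - <<'E'
from h import *
for n in ["top","scene"]:
    im=cv2.imread(f"pics/{n}0.png");d=np.load(f"pics/{n}0d.npy");P=cloud(n,d)
    hsv=cv2.cvtColor(im,cv2.COLOR_BGR2HSV)
    # tops
    m=((P[...,2]>.048)&(P[...,2]<.063)&(P[...,0]>.3)&(P[...,0]<.56)&(P[...,1]<.4)&(P[...,1]>-.35)).astype(np.uint8)
    N,l,st,c=cv2.connectedComponentsWithStats(m)
    for k in range(1,N):
        if st[k,4]>150:
            q=P[l==k]; print(n,"top",c[k].round(),st[k,4],np.median(q[:,2]).round(4),rect(q[:,:2]),np.median(hsv[l==k],axis=0))
    print(n,"counter z",np.median(P[...,2][(P[...,0]>.4)&(P[...,0]<.5)&(P[...,1]>-.1)&(P[...,1]<0)]))
    # labels
    m=((P[...,2]>.005)&(P[...,2]<.035)&(P[...,0]>.52)&(P[...,0]<.8)&(P[...,1]<.3)&(P[...,1]>-.2)&(hsv[...,1]<60)&(hsv[...,2]>110)).astype(np.uint8)
    N,l,st,c=cv2.connectedComponentsWithStats(cv2.morphologyEx(m,cv2.MORPH_CLOSE,np.ones((13,13))))
    for k in range(1,N):
        if st[k,4]>60: q=P[l==k]; print(n,"label",c[k].round(),st[k,4],np.median(q[:,2]).round(4),rect(q[:,:2]))
    m=((P[...,2]>.003)&(P[...,2]<.03)&(P[...,0]>.5)&(P[...,0]<.8)&(P[...,1]<.3)&(P[...,1]>-.2)&(hsv[...,2]<45)&(hsv[...,1]<120)).astype(np.uint8)
    m=cv2.morphologyEx(m,cv2.MORPH_OPEN,np.ones((5,5)))
    N,l,st,c=cv2.connectedComponentsWithStats(m)
    for k in range(1,N):
        if st[k,4]>200: q=P[l==k]; print(n,"pocket",c[k].round(),st[k,4],np.median(q[:,2]).round(4),rect(q[:,:2]))
    m=((P[...,2]>.014)&(P[...,2]<.03)&(P[...,0]>.5)&(P[...,0]<.8)&(P[...,1]<.3)&(P[...,1]>-.2))
    print("tray",rect(P[m][:,:2]))
im=cv2.imread("pics/top0.png")[80:320,120:420];cv2.imwrite("pics/top0z.png",cv2.resize(im,None,fx=2.5,fy=2.5,interpolation=cv2.INTER_CUBIC))
E
```

```text
top top [154. 219.] 588 0.0552 (array([462.5, 298.2]), array([44.4, 43.7]), 64.4) [110. 220. 198.]
top top [211. 222.] 588 0.0552 (array([458.1, 196. ]), array([43.9, 44.2]), 34.1) [ 16.  14. 201.]
top top [272. 227.] 443 0.0551 (array([448.1,  86.3]), array([42.8, 41. ]), 90.0) [ 15.  15. 165.]
top top [142. 271.] 623 0.0553 (array([368.8, 317.7]), array([44. , 45.2]), 59.3) [ 91. 255. 164.]
top top [192. 283.] 616 0.0551 (array([349.3, 226.6]), array([44. , 44.1]), 19.0) [138. 170. 164.]
top top [257. 287.] 606 0.0551 (array([343.3, 111.8]), array([43.6, 43.8]), 37.0) [110. 212. 143.]
top counter z 0.00014562020007979903
top label [317. 137.] 628 0.0197 (array([547.6,  16.2]), array([ 51. , 267.8]), 82.8)
top label [361. 141.] 304 0.0206 (array([519.2, -26.3]), array([ 45.7, 259.9]), 60.1)
top label [273. 150.] 258 0.0209 (array([513. ,  76.3]), array([193.2,  35.7]), 7.8)
top label [229. 155.] 262 0.0208 (array([504.4, 128. ]), array([218.2,  41.6]), 28.1)
top pocket [356. 114.] 1342 0.0116 (array([666.7, -72.3]), array([70.8, 72.1]), 7.2)
top pocket [307. 126.] 538 0.0118 (array(
[... 875 characters left out ...]
scene counter z 0.001245983868979006
scene label [216. 228.] 997 0.0202 (array([780.9, 145. ]), array([664.9, 157. ]), 48.9)
scene label [281. 253.] 206 0.0218 (array([596. ,  85.4]), array([26.7, 39.2]), 5.9)
scene label [323. 269.] 233 0.0217 (array([817.7, 245.9]), array([519. ,  37.3]), 18.0)
scene pocket [190. 247.] 1262 0.0127 (array([668.4, -72.3]), array([72.4, 72.5]), 7.1)
scene pocket [239. 269.] 381 0.0132 (array([654.8,  30.6]), array([73.5, 32.4]), 7.9)
scene pocket [269. 277.] 1495 0.0127 (array([648.4,  91.4]), array([74.1, 78.1]), 5.0)
scene pocket [311. 307.] 341 0.0126 (array([661.7, 187.4]), array([23.2, 55.2]), 7.1)
tray (array([636. ,  48.8]), array([107.6, 325.2]), 6.9)
```

View pics/top0z.png

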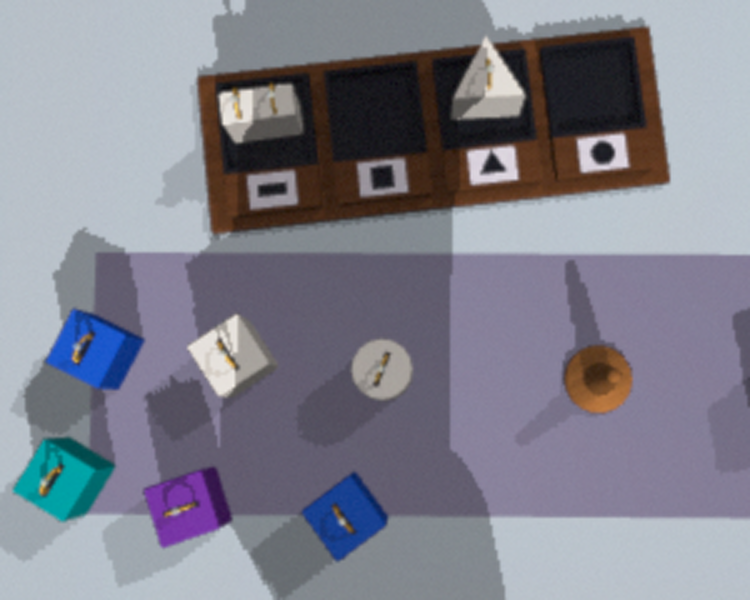

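```bash
cat >> h.py <<'E'
def plan(p0,y0,wps):
    """wps: (xyz,yaw,n). prints local rows (rx ry rz x y z)"""
    p=np.array(p0,float);y=y0
    for q,yt,n in wps:
        q=np.array(q,float);ys=np.linspace(y,yt,n+1);out=[]
        for k in range(n):
            a=np.radians(ys[k]);d=(q-p)/n
            X=np.array([np.cos(a),np.sin(a),0]);Y=np.array([np.sin(a),-np.cos(a),0])
            out.append("0 0 %.2f %.2f %.2f %.2f"%(-np.radians(ys[k+1]-ys[k])*10,d@X/.04,d@Y/.04,-d[2]/.04))
        print(q,yt,"\n  "+"\n  ".join(out)); p,y=q,yt
def st():
    o=ctrl.get_obs();print("t%.2f"%o["clock"],o["tool_pos"].round(4),o["orientation"].round(2),"F",o["force"].round(1),"op %.4f"%o["opening"],"q",o["joint_pos"].round(1));return o["tool_pos"],o["orientation"][2]
E
python3 - <<'E'
from h import *
p,y=st()
plan((.19,-.648,.227),106.375,[((.42,-.3,.227),158,11),((.4487,.086,.147),205,11)])
E
```

```text
t0.50 [ 0.1903 -0.6476  0.2265] [-180.     -0.    106.38] F [-0.9  0.1 -0.1] op 0.0879 q [-57.1  20.5   0.7  -0.  -70.1 -16.5]
[ 0.42  -0.3    0.227] 158 
  0 0 -0.82 0.61 0.72 -0.00
  0 0 -0.82 0.55 0.77 -0.00
  0 0 -0.82 0.49 0.81 -0.00
  0 0 -0.82 0.42 0.85 -0.00
  0 0 -0.82 0.35 0.88 -0.00
  0 0 -0.82 0.27 0.91 -0.00
  0 0 -0.82 0.20 0.93 -0.00
  0 0 -0.82 0.12 0.94 -0.00
  0 0 -0.82 0.04 0.95 -0.00
  0 0 -0.82 -0.03 0.95 -0.00
  0 0 -0.82 -0.11 0.94 -0.00
[0.4487 0.086  0.147 ] 205 
  0 0 -0.75 0.27 0.84 0.18
  0 0 -0.75 0.20 0.86 0.18
  0 0 -0.75 0.14 0.87 0.18
  0 0 -0.75 0.08 0.88 0.18
  0 0 -0.75 0.01 0.88 0.18
  0 0 -0.75 -0.06 0.88 0.18
  0 0 -0.75 -0.12 0.87 0.18
  0 0 -0.75 -0.19 0.86 0.18
  0 0 -0.75 -0.25 0.84 0.18
  0 0 -0.75 -0.31 0.82 0.18
  0 0 -0.75 -0.37 0.80 0.18
```

```bash
python3 -m jog '0 0 -0.82 0.61 0.72 0 1; 0 0 -0.82 0.55 0.77 0 1; 0 0 -0.82 0.49 0.81 0 1; 0 0 -0.82 0.42 0.85 0 1; 0 0 -0.82 0.35 0.88 0 1; 0 0 -0.82 0.27 0.91 0 1; 0 0 -0.82 0.2 0.93 0 1; 0 0 -0.82 0.12 0.94 0 1'; python3 -m jog '0 0 -0.82 0.04 0.95 0 1; 0 0 -0.82 -0.03 0.95 0 1; 0 0 -0.82 -0.11 0.94 0 1; 0 0 -0.75 0.27 0.84 0.18 1; 0 0 -0.75 0.2 0.86 0.18 1; 0 0 -0.75 0.14 0.87 0.18 1;0 0 -0.75 0.08 0.88 0.18 1; 0 0 0 0 0 0 1'
python3 - <<'E'
from h import *
p,y=st()
plan(p,y%360,[((.4487,.086,.147),205,4)])
E
```

```text
clock: 1.5
tool_pos: [0.3574, -0.3932, 0.2268]
orientation: [180.0, 0.0, 144.1]
force: [1.0, -0.2, -0.1]
opening: 0.0875
clock: 2.5
tool_pos: [0.4297, -0.1567, 0.1977]
orientation: [180.0, 0.0, 175.4]
force: [0.0, -0.9, 0.1]
opening: 0.0874
t2.50 [ 0.4297 -0.1567  0.1977] [1.7998e+02 1.0000e-02 1.7544e+02] F [ 0.  -0.9  0.1] op 0.0874 q [  4.8   0.9 -28.1  -0.  -61.   -9.3]
[0.4487 0.086  0.147 ] 205 
  0 0 -1.29 0.00 1.52 0.32
  0 0 -1.29 -0.19 1.51 0.32
  0 0 -1.29 -0.39 1.47 0.32
  0 0 -1.29 -0.57 1.41 0.32
```

```bash
python3 - <<'E'
from h import *
p,y=st()
plan(p,y%360,[((.4487,.086,.12),205,7)])
E
```

```text
t2.50 [ 0.4297 -0.1567  0.1977] [1.7998e+02 1.0000e-02 1.7544e+02] F [ 0.  -0.9  0.1] op 0.0874 q [  4.8   0.9 -28.1  -0.  -61.   -9.3]
[0.4487 0.086  0.12  ] 205 
  0 0 -0.74 0.00 0.87 0.28
  0 0 -0.74 -0.06 0.87 0.28
  0 0 -0.74 -0.13 0.86 0.28
  0 0 -0.74 -0.19 0.85 0.28
  0 0 -0.74 -0.25 0.83 0.28
  0 0 -0.74 -0.31 0.81 0.28
  0 0 -0.74 -0.37 0.79 0.28
```

```bash
python3 -m jog '0 0 -0.74 0 0.87 0.28 1; 0 0 -0.74 -0.06 0.87 0.28 1; 0 0 -0.74 -0.13 0.86 0.28 1; 0 0 -0.74 -0.19 0.85 0.28 1; 0 0 -0.74 -0.25 0.83 0.28 1; 0 0 -0.74 -0.31 0.81 0.28 1; 0 0 -0.74 -0.37 0.79 0.28 1; 0 0 0 0 0 0 1'
python3 - <<'E'
from h import *
p,y=st()
im,d=vision.snapshot("wrist");cv2.imwrite("pics/w1.png",im[:,:,::-1])
i=vision.camera_info("wrist");K=i["camera_matrix"]
a=np.radians(y);T=np.eye(4);T[:3,:3]=np.array([[np.cos(a),np.sin(a),0],[np.sin(a),-np.cos(a),0],[0,0,-1]]);T[:3,3]=p
T=T@i["tool_from_camera"]
v,u=np.mgrid[:420,:560];P=np.stack([(u-K[0,2])/K[0,0]*d,(v-K[1,2])/K[1,1]*d,d,np.ones_like(d)],-1)@T.T
P=P[...,:3]
m=((abs(P[...,2]-.055)<.004)&(d>0)&(np.hypot(P[...,0]-.4487,P[...,1]-.086)<.05)).astype(np.uint8)
N,l,s,c=cv2.connectedComponentsWithStats(m)
for k in range(1,N):
    if s[k,4]>150:q=P[l==k];print(c[k],s[k,4],q.mean(0),rect(q[:,:2]),cv2.minEnclosingCircle((q[:,:2]*1000).astype(np.float32)))
plan(p,y%360,[((.4487,.086,.022),205,4)])
E
```

```text
clock: 3.5
tool_pos: [0.4496, 0.0857, 0.1189]
orientation: [-180.0, -0.0, -154.9]
force: [-0.0, -0.4, 0.5]
opening: 0.0874
t3.50 [0.4496 0.0857 0.1189] [-1.7999e+02 -4.0000e-02 -1.5495e+02] F [-0.  -0.4  0.5] op 0.0874 q [ 35.6   6.  -34.4   0.  -49.7 -10.5]
[281.8365897  225.38188277] 2252 [0.4490818  0.08475432 0.05645831] (array([448.5,  86. ]), array([42.9, 42.7]), 36.5) ((448.5631103515625, 86.0743179321289), 21.84101676940918)
[0.4487 0.086  0.022 ] 205 
  0 0 0.00 0.00 0.00 0.61
  0 0 0.00 0.00 0.00 0.61
  0 0 0.00 0.00 0.00 0.61
  0 0 0.00 0.00 0.00 0.61
```

View pics/w1.png

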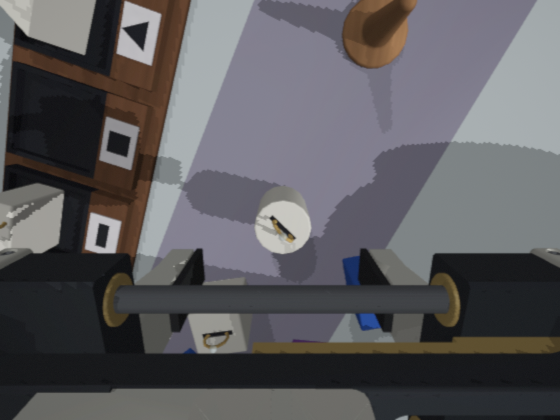

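The wrist view shows the round stand at (283,225), centred between the jaws and measured at (448.5, 86.0) mm, which agrees with the top camera. I'll go down and grip.

```bash
python3 -m jog '0 0 0 0.01 0 0.6 1; 0 0 0 0 0 0.6 1; 0 0 0 0 0 0.6 1; 0 0 0 0 0 0.6 1; 0 0 0 0 0 0 1; 0 0 0 0 0 0 -1; 0 0 0 0 0 0 -1; 0 0 0 0 0 0 -1'; python3 -m jog '0 0 0 0 0 0 -1; 0 0 0 0 0 0 -1'
python3 - <<'E'
from h import *
p,y=st()
plan(p,y%360,[((p[0],p[1],.07),205,2),((.667,-.0725,.07),186.84,8),((.667,-.0725,.0345),186.84,2)])
E
```

```text
clock: 4.55
tool_pos: [0.4494, 0.0846, 0.0242]
orientation: [180.0, 0.1, -155.1]
force: [0.0, -0.1, 0.4]
opening: 0.0633
clock: 4.8
tool_pos: [0.449, 0.0844, 0.0235]
orientation: [180.0, 0.0, -155.1]
force: [-1.0, 0.3, 3.6]
opening: 0.0434
t4.80 [0.449  0.0844 0.0235] [ 1.8000e+02  2.0000e-02 -1.5507e+02] F [-1.   0.3  3.6] op 0.0434 q [ 35.5  14.3 -40.7   0.  -34.9 -10.5]
[0.44902354 0.08444174 0.07      ] 205 
  0 0 -0.01 0.00 0.00 -0.58
  0 0 -0.01 0.00 0.00 -0.58
[ 0.667  -0.0725  0.07  ] 186.84 
  0 0 0.40 -0.41 -0.73 -0.00
  0 0 0.40 -0.44 -0.72 -0.00
  0 0 0.40 -0.47 -0.70 -0.00
  0 0 0.40 -0.49 -0.68 -0.00
  0 0 0.40 -0.52 -0.66 -0.00
  0 0 0.40 -0.55 -0.64 -0.00
  0 0 0.40 -0.57 -0.62 -0.00
  0 0 0.40 -0.59 -0.59 -0.00
[ 0.667  -0.0725  0.0345] 186.84 
  0 0 -0.00 0.00 0.00 0.44
  0 0 -0.00 0.00 0.00 0.44
```

```bash
python3 - <<'E'
from h import *
p,y=st()
plan(p,y%360,[((p[0],p[1],.09),205,2),((.57,-.06,.09),190,6),((.667,-.0725,.09),186.84,3),((.667,-.0725,.0362),186.84,3)])
E
```

```text
t4.80 [0.449  0.0844 0.0235] [ 1.8000e+02  2.0000e-02 -1.5507e+02] F [-1.   0.3  3.6] op 0.0434 q [ 35.5  14.3 -40.7   0.  -34.9 -10.5]
[0.44902354 0.08444174 0.09      ] 205 
  0 0 -0.01 0.00 0.00 -0.83
  0 0 -0.01 0.00 0.00 -0.83
[ 0.57 -0.06  0.09] 190 
  0 0 0.44 -0.20 -0.76 -0.00
  0 0 0.44 -0.24 -0.75 -0.00
  0 0 0.44 -0.27 -0.74 -0.00
  0 0 0.44 -0.30 -0.73 -0.00
  0 0 0.44 -0.33 -0.71 -0.00
  0 0 0.44 -0.36 -0.70 -0.00
[ 0.667  -0.0725  0.09  ] 186.84 
  0 0 0.18 -0.78 -0.24 -0.00
  0 0 0.18 -0.78 -0.23 -0.00
  0 0 0.18 -0.79 -0.21 -0.00
[ 0.667  -0.0725  0.0362] 186.84 
  0 0 -0.00 0.00 0.00 0.45
  0 0 -0.00 0.00 0.00 0.45
  0 0 -0.00 0.00 0.00 0.45
```

```bash
python3 -m jog '0 0 0 0 0 -0.4 -1; 0 0 0 0 0 -0.8 -1; 0 0 0 0 0 -0.46 -1; 0 0 0.44 -0.2 -0.76 0 -1; 0 0 0.44 -0.24 -0.75 0 -1; 0 0 0.44 -0.27 -0.74 0 -1; 0 0 0.44 -0.3 -0.73 0 -1; 0 0 0.44 -0.33 -0.71 0 -1'; python3 -m jog '0 0 0.44 -0.36 -0.7 0 -1; 0 0 0.18 -0.78 -0.24 0 -1; 0 0 0.18 -0.78 -0.23 0 -1; 0 0 0.18 -0.5 -0.14 0 -1; 0 0 0 -0.2 -0.07 0 -1; 0 0 0 0 0 0 -1; 0 0 0 0 0 0 -1'
python3 - <<'E'
from h import *
p,y=st()
im,d=vision.snapshot("wrist");cv2.imwrite("pics/w2.png",im[:,:,::-1])
plan(p,y%360,[((.667,-.0725,.0362),186.84,3)])
E
```

```text
clock: 5.8
tool_pos: [0.55, -0.0373, 0.0894]
orientation: [180.0, -0.0, -167.8]
force: [0.4, 0.4, -1.9]
opening: 0.0432
clock: 6.68
tool_pos: [0.6623, -0.0738, 0.0897]
orientation: [180.0, -0.0, -173.3]
force: [-0.6, -0.1, -1.2]
opening: 0.0436
t6.67 [ 0.6623 -0.0738  0.0897] [ 1.7999e+02 -4.0000e-02 -1.7328e+02] F [-0.6 -0.1 -1.2] op 0.0436 q [ 10.4  25.9 -10.   -0.  -54.1  -3.6]
[ 0.667  -0.0725  0.0362] 186.84 
  0 0 -0.01 -0.04 0.01 0.45
  0 0 -0.01 -0.04 0.01 0.45
  0 0 -0.01 -0.04 0.01 0.45
```

View pics/w2.png

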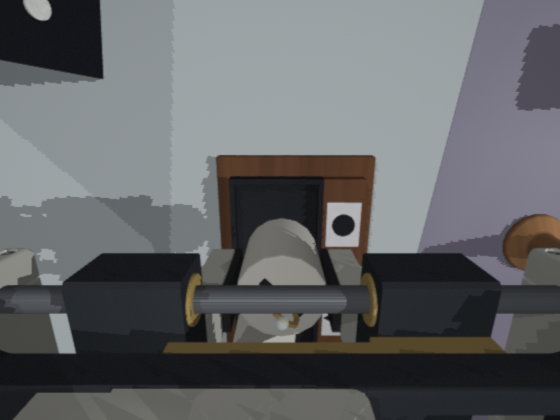

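The round stand is held upright over the disc slot (label at (343,225)). I'll lower it now.

```bash
python3 -m jog '0 0 0 -0.04 0.01 0.4 -1; 0 0 0 -0.04 0.01 0.4 -1; 0 0 0 -0.03 0 0.3 -1; 0 0 0 0 0 0.15 -1; 0 0 0 0 0 0.06 -1; 0 0 0 0 0 0 -1'; python3 -m jog '0 0 0 0 0 0.03 -1; 0 0 0 0 0 0 -1'
```

```text
clock: 7.48
tool_pos: [0.6676, -0.0727, 0.0375]
orientation: [-180.0, 0.0, -173.3]
force: [-0.6, 0.5, -1.8]
opening: 0.0434
clock: 7.72
tool_pos: [0.6676, -0.0726, 0.0365]
orientation: [180.0, 0.0, -173.3]
force: [0.2, -0.7, -1.7]
opening: 0.0434
```

```bash
python3 -m jog '0 0 0 0 0 0.02 -1; 0 0 0 0 0 0 -1'; python3 -m jog '0 0 0 0 0 0.02 -1; 0 0 0 0 0 0 -1'
```

```text
clock: 7.98
tool_pos: [0.6677, -0.0726, 0.0356]
orientation: [-180.0, 0.0, -173.3]
force: [-0.3, -0.1, 0.7]
opening: 0.0435
clock: 8.22
tool_pos: [0.6677, -0.0726, 0.0356]
orientation: [-180.0, 0.0, -173.3]
force: [-3.8, 1.0, 6.4]
opening: 0.0438
```

```bash
python3 -m jog '0 0 0 0 0 0 0.5; 0 0 0 0 0 0 0.5; 0 0 0 0 0 0 0.5; 0 0 0 0 0 0 0.5; 0 0 0 0 0 -0.4 0.6; 0 0 0 0 0 -0.9 1; 0 0 0 0 0 -0.9 1; 0 0 0 0 0 -0.5 1'
python3 - <<'E'
from h import *
p,y=st()
im,d=vision.snapshot("wrist");cv2.imwrite("pics/w3.png",im[:,:,::-1])
plan((p[0],p[1],p[2]),y%360,[((.56,.0,.13),198,4),((.4585,.1956,.13),214,7)])
E
```

```text
clock: 9.22
tool_pos: [0.6687, -0.0727, 0.1463]
orientation: [-180.0, 0.2, -173.3]
force: [0.1, -0.2, 0.8]
opening: 0.0871
t9.22 [ 0.6687 -0.0727  0.1463] [-179.98    0.23 -173.28] F [ 0.1 -0.2  0.8] op 0.0871 q [ 10.4  23.4  -5.9   0.  -60.5  -3.7]
[0.56 0.   0.13] 198 
  0 0 -0.49 0.62 0.53 0.10
  0 0 -0.49 0.59 0.56 0.10
  0 0 -0.49 0.57 0.59 0.10
  0 0 -0.49 0.54 0.62 0.10
[0.4585 0.1956 0.13  ] 214 
  0 0 -0.40 0.13 0.78 -0.00
  0 0 -0.40 0.10 0.78 -0.00
  0 0 -0.40 0.07 0.78 -0.00
  0 0 -0.40 0.04 0.79 -0.00
  0 0 -0.40 0.00 0.79 -0.00
  0 0 -0.40 -0.03 0.79 -0.00
  0 0 -0.40 -0.06 0.78 -0.00
```

View pics/w3.png

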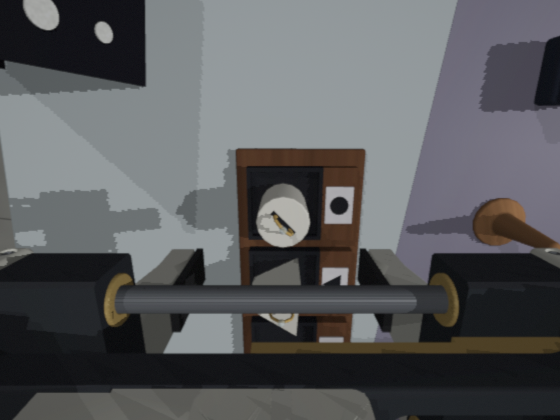

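The round stand is upright in the disc slot at (284,215). Next is the square stand.

```bash
python3 -m jog '0 0 -0.49 0.62 0.53 0.1 1; 0 0 -0.49 0.59 0.56 0.1 1; 0 0 -0.49 0.57 0.59 0.1 1; 0 0 -0.49 0.54 0.62 0.1 1; 0 0 -0.4 0.13 0.78 0 1; 0 0 -0.4 0.1 0.78 0 1; 0 0 -0.4 0.07 0.78 0 1; 0 0 -0.4 0.04 0.79 0 1'; python3 -m jog '0 0 -0.4 0 0.79 0 1; 0 0 -0.4 -0.03 0.79 0 1; 0 0 -0.4 -0.06 0.78 0 1; 0 0 0 0 0 0 1; 0 0 0 0 0 0 1'
cat >> h.py <<'E'
def wcloud(p,y,d):
    i=vision.camera_info("wrist");K=i["camera_matrix"]
    a=np.radians(y);T=np.eye(4);T[:3,:3]=np.array([[np.cos(a),np.sin(a),0],[np.sin(a),-np.cos(a),0],[0,0,-1]]);T[:3,3]=p
    T=T@i["tool_from_camera"]
    v,u=np.mgrid[:420,:560];P=np.stack([(u-K[0,2])/K[0,0]*d,(v-K[1,2])/K[1,1]*d,d,np.ones_like(d)],-1)@T.T
    return P[...,:3]
E
python3 - <<'E'
from h import *
p,y=st()
im,d=vision.snapshot("wrist");cv2.imwrite("pics/w4.png",im[:,:,::-1])
P=wcloud(p,y,d)
m=((abs(P[...,2]-.055)<.004)&(d>0)&(np.hypot(P[...,0]-.4585,P[...,1]-.1956)<.05)).astype(np.uint8)
N,l,s,c=cv2.connectedComponentsWithStats(m)
for k in range(1,N):
    if s[k,4]>150:q=P[l==k];print(c[k],s[k,4],q.mean(0),rect(q[:,:2]))
plan(p,y%360,[((.4585,.1956,.022),214,4)])
E
```

```text
clock: 10.28
tool_pos: [0.5002, 0.1129, 0.1275]
orientation: [180.0, 0.1, -152.8]
force: [0.8, -0.5, 0.0]
opening: 0.0878
clock: 10.9
tool_pos: [0.4574, 0.196, 0.1271]
orientation: [180.0, 0.0, -146.0]
force: [0.4, -0.5, 0.4]
opening: 0.0875
t10.90 [0.4574 0.196  0.1271] [ 1.8000e+02  4.0000e-02 -1.4601e+02] F [ 0.4 -0.5  0.4] op 0.0875 q [ 45.9   9.1 -29.2   0.  -51.6 -11.9]
[279.57019127 220.25911223] 2771 [0.45923362 0.19492299 0.05649702] (array([458.4, 196.1]), array([44.1, 43.6]), 33.6)
[0.4585 0.1956 0.022 ] 214 
  0 0 -0.00 -0.00 -0.01 0.66
  0 0 -0.00 -0.00 -0.01 0.66
  0 0 -0.00 -0.00 -0.01 0.66
  0 0 -0.00 -0.00 -0.01 0.66
```

View pics/w4.png

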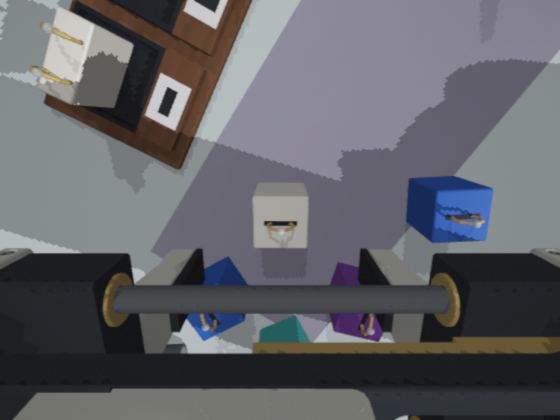

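The white square stand at (280,215) lines up with the jaws at (458.4, 196.1) mm and 33.6°. I'll go down and grip.

```bash
python3 -m jog '0 0 0.06 -0.02 -0.01 0.6 1; 0 0 0 0 -0.01 0.8 1; 0 0 0 0 -0.01 0.7 1; 0 0 0 0 0 0.5 1; 0 0 0 0 0 0 0.4; 0 0 0 0 0 0 -1; 0 0 0 0 0 0 -1; 0 0 0 0 0 0 -1'; python3 -m jog '0 0 0 0 0 0 -1; 0 0 0 0 0 0 -1'
python3 - <<'E'
from h import *
p,y=st()
plan(p,y%360,[((p[0],p[1],.115),y%360,3),((.54,.13,.125),200,4),((.6473,.093,.125),186.84,4)])
E
```

```text
clock: 11.95
tool_pos: [0.4589, 0.1958, 0.0233]
orientation: [180.0, 0.1, -146.4]
force: [-0.3, 0.3, 0.4]
opening: 0.0533
clock: 12.2
tool_pos: [0.4587, 0.1956, 0.023]
orientation: [180.0, 0.0, -146.4]
force: [-2.0, -0.9, 5.1]
opening: 0.0438
t12.20 [0.4587 0.1956 0.023 ] [ 1.8000e+02  3.0000e-02 -1.4635e+02] F [-2.  -0.9  5.1] op 0.0438 q [ 45.7  17.6 -35.5   0.  -36.8 -12.1]
[0.45873415 0.19562028 0.115     ] 213.6452051007333 
  0 0 -0.00 0.00 0.00 -0.77
  0 0 -0.00 0.00 0.00 -0.77
  0 0 -0.00 0.00 0.00 -0.77
[0.54  0.13  0.125] 200 
  0 0 0.60 -0.20 -0.62 -0.06
  0 0 0.60 -0.23 -0.61 -0.06
  0 0 0.60 -0.27 -0.60 -0.06
  0 0 0.60 -0.30 -0.58 -0.06
[0.6473 0.093  0.125 ] 186.84 
  0 0 0.57 -0.55 -0.45 -0.00
  0 0 0.57 -0.58 -0.41 -0.00
  0 0 0.57 -0.60 -0.38 -0.00
  0 0 0.57 -0.62 -0.35 -0.00
```

```bash
python3 -m jog '0 0 0 0 0 -0.4 -1; 0 0 0 0 0 -0.8 -1; 0 0 0 0 0 -0.8 -1; 0 0 0 0 0 -0.36 -1; 0 0 0.6 -0.2 -0.62 -0.06 -1; 0 0 0.6 -0.23 -0.61 -0.06 -1; 0 0 0.6 -0.27 -0.6 -0.06 -1; 0 0 0.6 -0.3 -0.58 -0.06 -1'; python3 -m jog '0 0 0.57 -0.55 -0.45 0 -1; 0 0 0.57 -0.58 -0.41 0 -1; 0 0 0.57 -0.6 -0.38 0 -1; 0 0 0.57 -0.4 -0.25 0 -1; 0 0 0 -0.22 -0.1 0 -1; 0 0 0 0 0 0 -1; 0 0 0 0 0 0 -1'
python3 - <<'E'
from h import *
p,y=st()
im,d=vision.snapshot("wrist");cv2.imwrite("pics/w5.png",im[:,:,::-1])
im,d=vision.snapshot("top");cv2.imwrite("pics/top5.png",im[:,:,::-1])
plan(p,y%360,[((.6473,.093,.0360),186.84,4)])
E
```

```text
clock: 13.2
tool_pos: [0.5399, 0.1289, 0.1256]
orientation: [180.0, -0.1, -160.2]
force: [0.3, -0.0, -2.3]
opening: 0.0439
clock: 14.08
tool_pos: [0.6464, 0.0921, 0.1263]
orientation: [180.0, -0.0, -173.1]
force: [0.3, 0.4, -0.7]
opening: 0.0436
t14.07 [0.6464 0.0921 0.1263] [ 1.8000e+02 -4.0000e-02 -1.7313e+02] F [ 0.3  0.4 -0.7] op 0.0436 q [ 25.2  22.8  -9.7  -0.  -57.6 -18.3]
[0.6473 0.093  0.036 ] 186.84 
  0 0 0.00 -0.01 0.00 0.56
  0 0 0.00 -0.01 0.00 0.56
  0 0 0.00 -0.01 0.00 0.56
  0 0 0.00 -0.01 0.00 0.56
```

View pics/w5.png

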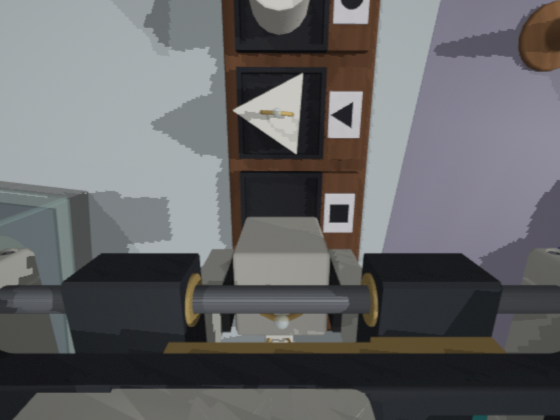

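The square stand is held level and straight over the square-label slot (label at (339,213)). I'll lower it.

```bash
python3 -m jog '0 0 0 -0.01 0 0.5 -1; 0 0 0 -0.01 0 0.6 -1; 0 0 0 0 0 0.6 -1; 0 0 0 0 0 0.35 -1; 0 0 0 0 0 0.14 -1; 0 0 0 0 0 0 -1; 0 0 0 0 0 0 -1'; python3 -m jog '0 0 0 0 0 0.02 -1; 0 0 0 0 0 0 -1'
```

```text
clock: 15.05
tool_pos: [0.6485, 0.0922, 0.0399]
orientation: [180.0, 0.1, -173.2]
force: [-0.3, 0.9, -2.4]
opening: 0.0435
clock: 15.3
tool_pos: [0.6481, 0.092, 0.0385]
orientation: [180.0, 0.0, -173.2]
force: [0.2, -0.6, -1.5]
opening: 0.0441
```

```bash
python3 -m jog '0 0 0 0 0 0.05 -1; 0 0 0 0 0 0 -1'; python3 -m jog '0 0 0 0 0 0.03 -1; 0 0 0 0 0 0 -1'
```

```text
clock: 15.55
tool_pos: [0.6478, 0.0919, 0.0359]
orientation: [-180.0, -0.0, -173.2]
force: [-0.1, 0.1, -1.3]
opening: 0.044
clock: 15.8
tool_pos: [0.648, 0.092, 0.0351]
orientation: [-180.0, 0.0, -173.2]
force: [0.0, 0.5, 0.8]
opening: 0.0437
```

```bash
python3 -m jog '0 0 0 0 0 0.02 -1; 0 0 0 0 0 0 -1'; python3 -m jog '0 0 0 0 0 0 0.5; 0 0 0 0 0 0 0.5; 0 0 0 0 0 0 0.5; 0 0 0 0 0 0 0.5; 0 0 0 0 0 -0.4 0.6; 0 0 0 0 0 -0.9 1; 0 0 0 0 0 -0.9 1; 0 0 0 0 0 -0.9 1'; python3 -m jog '0 0 0 0.9 0 -0.2 1; 0 0 0 0.9 0 -0.2 1; 0 0 0 0.9 0 0 1; 0 0 0 0.9 0 0 1;0 0 0 0.6 0 0 1; 0 0 0 0 0 0 1'
python3 - <<'E'
from h import *
st()
for n in ["top","scene","wrist"]:
    im,d=vision.snapshot(n);cv2.imwrite(f"pics/{n}6.png",im[:,:,::-1])
    if n=="wrist":continue
    P=cloud(n,d)
    m=((P[...,2]>.062)&(P[...,2]<.072)&(P[...,0]>.58)&(P[...,0]<.74)&(P[...,1]<.25)&(P[...,1]>-.15)).astype(np.uint8)
    N,l,s,c=cv2.connectedComponentsWithStats(m)
    for k in range(1,N):
        if s[k,4]>150:q=P[l==k];A=np.c_[q[:,:2],np.ones(len(q))];w=np.linalg.lstsq(A,q[:,2],rcond=None)[0];print(n,c[k].round(),s[k,4],np.median(q[:,2]),rect(q[:,:2]),"slope",w[:2].round(3))
E
```

```text
clock: 16.05
tool_pos: [0.648, 0.092, 0.0351]
orientation: [-180.0, 0.0, -173.2]
force: [-3.2, -0.1, 6.4]
opening: 0.0438
clock: 17.05
tool_pos: [0.6481, 0.092, 0.1607]
orientation: [180.0, 0.1, -173.2]
force: [0.3, 0.3, 0.3]
opening: 0.0872
clock: 17.8
tool_pos: [0.4802, 0.0719, 0.1758]
orientation: [179.9, 0.1, -173.1]
force: [0.6, 0.5, -0.5]
opening: 0.0875
t17.80 [0.4802 0.0719 0.1758] [ 1.7994e+02  1.2000e-01 -1.7314e+02] F [ 0.6  0.5 -0.5] op 0.0875 q [ 31.8   4.9 -26.9  -0.  -58.1 -24.9]
top [362. 106.] 311 0.06692863937000915 (array([667.6, -76.5]), array([43.8, 29.6]), 10.7) slope [-0.001  0.011]
scene [187. 232.] 361 0.06776370134182619 (array([668., -71.]), array([42.8, 42.8]), 11.9) slope [-0.017 -0.017]
scene [226. 247.] 324 0.06764077596194396 (array([655.2,  15.3]), array([51.6, 43.3]), 34.2) slope [-0.023 -0.021]
scene [269. 263.] 539 0.06775400166182077 (array([648.4,  91.9]), array([46.4, 45. ]), 6.7) slope [-0.016 -0.012]
scene [313. 280.] 381 0.06761297508714115 (array([639.8, 176.3]), array([25.5, 54. ]), 8.2) slope [-0.055 -0.007]
```

```bash
python3 -c "
import cv2,numpy as np
a=cv2.imread('pics/top6.png');b=cv2.imread('pics/scene6.png')
cv2.imwrite('pics/f6.png',np.vstack([cv2.resize(a[60:200,180:400],(660,290)),cv2.resize(b[200:330,140:360],(660,300))]))"
```

```text
(no output)
```

View pics/f6.png

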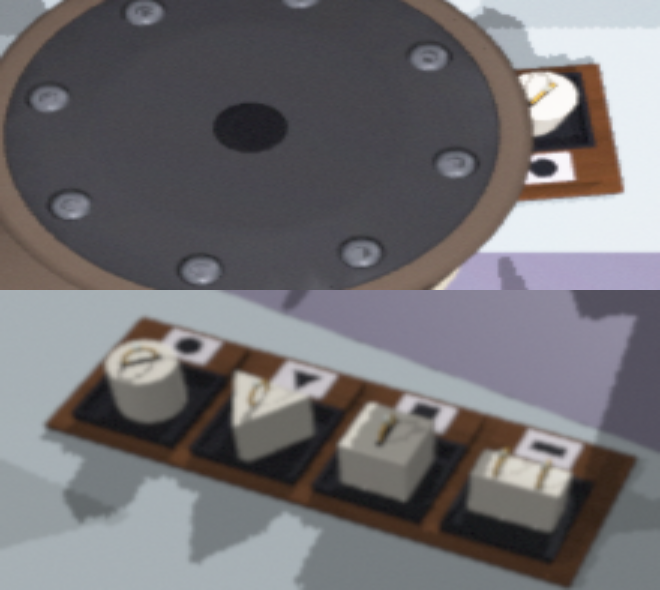

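In the scene view the round stand is in the disc slot and the square stand is straight in the square slot. Both tops are at about 0.068 m, which is the slot floor (12 mm) plus the stand's 56 mm. I'm handing the job in.

```bash
python3 -c "
from plant import ctrl
print(ctrl.close_job(), ctrl.get_obs()['clock'])"
```

```text
the job is handed in; nothing more can be done
the job is handed in; nothing more can be done
```

Both stands are back in the tray: the round one in the disc-label slot first, then the square one in the square-label slot. I handed the job in just after 17.8 s, well inside the 61 s limit. The arm was drawn back and the gripper was open and touching nothing.

- **Flat on the floor:** in the last scene-camera picture both tops are at about 0.068 m, as they should be for a 56 mm stand on the slot floor (0.012 m).
- **Position:** the round stand is about 2 mm from the centre of its slot. The square stand is about 1–2 mm off centre, and its sides are at 6.7° against the slot's 6.8°.
- **Forces:** the largest I saw in the readings was about 7 N, when each stand touched down.
- **Failed check:** in the last top view the arm hid the square stand and part of the round one. The final check of the square stand therefore rests on the scene camera alone.
- **Small disagreement:** the scene camera's surface fits showed about 1° of slope on the placed stands. The resident stands, which I never touched, showed that or more, so I put it down to calibration and not tilt.

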